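Rock the ball sorter's gate and feed two beech balls to the other tray

TASK

The seesaw gate of the wooden ball sorter is tipped towards the wrong tray: press its raised end down with the fingertips so that it rocks over its pivot and stays tipped the other way. Then push the two waiting balls forward along the feed channel so that both drop onto the gate and roll by themselves into the tray at the other end. Only press and push, never pick the balls up, and leave the jar, the hand plane and the offcut where they are.

Things in the scene. Friction and masses are not known exactly. Their poses are not given: they have to be found in the camera images.
- sorter: Fixed plywood ball sorter on the bench, 700 mm wide along its y: a feed channel, a seesaw gate with a chute at each end, and a tray beyond each chute. Origin: on the bench under the middle of the gate. x runs along the feed channel from the robot's side to the gate, y to the left along the gate, z up.
- feed_lip (a point): Middle of the open front edge of the feed channel's floor, at sorter x -36, y 0, z 127 mm. The channel runs 105 mm back from here towards the robot, 46 mm wide inside, side walls 10 mm high; its floor falls 0.03 rad (3 mm) to the rear, where a stop 8 mm high keeps the balls in. The gate's floor lies 25 mm lower, just beyond the lip.
- gate_pivot (a point): Middle of the gate's pivot axis (along sorter x), 90 mm above the bench, sorter x 0, y 0. The gate is a trough 220 mm long along y, 50 mm wide inside, floor 12 mm above the axis, far wall (x 27 to 33 mm) 54 mm above it. A steel weight, 40 mm diameter, on a rod at x +42 mm, top 118 mm above the axis, holds the gate to the side it is tipped to.
- tray_left (a point): Centre of the left tray's floor, 12 mm above the bench, sorter y +276 mm; inside 98 (x) by 129 (y) mm, walls 40 mm high, outer wall 78 mm. A fixed chute (sorter y 112 to 213 mm) leads into it from the gate's left end.
- tray_right (a point): The same for the right tray, at sorter y -276 mm.
- gate (a joint): Tilt of the gate, rad, between stops at -0.2 and +0.2. Positive: left (+y) end up, balls roll to the right tray. Negative: right end up, balls roll to the left tray. It starts at rest on either stop; once pushed past 0 it falls by itself to the other stop. 1 to 2 N on the raised press block moves it.
- press_left (a point): Centre of the flat top of the left press block, a wooden block 44 (x) by 50 (y) mm on the robot's side of the gate's left end: 53 mm from the gate's centre line towards the robot, 95 mm left of the pivot, 50 mm above its axis (gate level). 158 mm above the bench when raised, 140 mm with the gate level, 120 mm when down.
- press_right (a point): The same on the right press block, 95 mm right of the pivot.
- ball_front_center (a point): Centre of the front one (nearer the gate) of two loose plain beech balls, 40 mm diameter, about 25 g, waiting in the feed channel one behind the other; centre about 20 mm above the channel floor. It rests against the rear ball.
- ball_rear_center (a point): Centre of the rear ball, of the same size, which rests against the stop at the channel's rear end about 120 mm behind the gate's centre line. Pushing it forward pushes the front ball ahead; each ball drops off when its centre passes the lip.
- ball_front: The front ball (origin turns with it as it rolls; use its centre).
- ball_rear: The rear ball (origin turns with it as it rolls; use its centre).
- jar: Bystander: upright glass jar with a lid, 64 mm diameter, 85 mm tall. Origin: centre of its underside.
- plane: Bystander: small block plane, 130 by 46 mm, 57 mm tall. Origin: centre of its underside; x along its length.
- offcut: Bystander: dark wood offcut, 50 by 90 by 35 mm tall. Origin: centre of its underside.
Not all that is in view belongs to the job. What is shaped like the ball_rear but blue or red is not meant.

How it is judged (in metres and radians):
On the way, in this order (a step that is already met when the one before it is completed fails the run):
1. the gate has been rocked over to the other side while both balls still wait in the feed channel (distance of press_left from where it was at the start of the episode above 0.03 m and (value of joint gate above 0.17 rad or value of joint gate below -0.17 rad) and x of each of ball_front_center, ball_rear_center in the frame of sorter below -0.04 m and z of each of ball_front_center, ball_rear_center in the frame of sorter above 0.13 m), for 0.2 s.
2. a ball has dropped from the channel onto the gate (((x of ball_front_center in the frame of sorter between -0.026 and 0.03 m and y of ball_front_center in the frame of sorter between -0.115 and 0.115 m and z of ball_front_center in the frame of sorter between 0.08 and 0.148 m) or (x of ball_rear_center in the frame of sorter between -0.026 and 0.03 m and y of ball_rear_center in the frame of sorter between -0.115 and 0.115 m and z of ball_rear_center in the frame of sorter between 0.08 and 0.148 m))).
3. both balls are in the tray at the end to which the gate is now tipped (distance of press_left from where it was at the start of the episode above 0.03 m and (value of joint gate above 0.17 rad or value of joint gate below -0.17 rad) and ((value of joint gate below -0.17 rad and y of ball_front_center in the frame of sorter between 0.205 and 0.345 m and x of ball_front_center in the frame of sorter between -0.055 and 0.055 m and z of each of ball_front_center, ball_rear_center in the frame of sorter below 0.08 m and y of ball_rear_center in the frame of sorter between 0.205 and 0.345 m and x of ball_rear_center in the frame of sorter between -0.055 and 0.055 m) or (value of joint gate above 0.17 rad and y of ball_front_center in the frame of sorter between -0.345 and -0.205 m and x of ball_front_center in the frame of sorter between -0.055 and 0.055 m and z of each of ball_front_center, ball_rear_center in the frame of sorter below 0.08 m and y of ball_rear_center in the frame of sorter between -0.345 and -0.205 m and x of ball_rear_center in the frame of sorter between -0.055 and 0.055 m))), for 0.2 s.
At the end, for the whole second after the job is handed in: The gate rests tipped to the side opposite to its start (beyond 0.17 of its 0.2 rad), and both balls lie in the tray at the gate's lower end, slower than 0.1 m/s (all of step 3 and linear speed of each of ball_front, ball_rear below 0.1 m/s); the robot touches nothing.
It fails at once if a ball is lifted off the feed channel (z of any of ball_front_center, ball_rear_center in the frame of sorter above 0.17 m).
It fails at once if the fingers touch a ball beyond the mouth of the channel instead of letting it roll ((contact force between the fingers and ball_front above 0.2 N and (y of ball_front_center in the frame of sorter above 0.07 m or y of ball_front_center in the frame of sorter below -0.07 m)) or (contact force between the fingers and ball_rear above 0.2 N and (y of ball_rear_center in the frame of sorter above 0.07 m or y of ball_rear_center in the frame of sorter below -0.07 m))).
It fails at once if the jar is disturbed (distance of jar from where it was at the start of the episode above 0.025 m or angle between jar's own z axis and vertical above 0.35 rad).
It fails at once if the plane is disturbed (distance of plane from where it was at the start of the episode above 0.025 m or angle between plane's own z axis and vertical above 0.35 rad).
It fails at once if the offcut is disturbed (distance of offcut from where it was at the start of the episode above 0.025 m or angle between offcut's own z axis and vertical above 0.35 rad).
It also fails if it takes over 43 s, if anything falls off the work surface, if the arm or the gripper's body presses on something with over 40 N, if the wrist force passes 120 N, or if a joint passes its speed limit or range.

ROBOT

A 7-joint arm with a two-finger parallel gripper is mounted at the origin on the work surface. World frame = base frame: x ahead of the robot, y to its left, z up, the work surface at z = 0. Lengths are in mm, angles in rad, forces in N, time in s.
With the tool pointing down it reaches from about 425 to 875 mm from the base axis. Payload 8.4 kg.
Tool frame: the origin (TCP) lies at the very end of the fingers, on their centre line; the grasp point (between the pads) lies 19 mm behind it (bot.hold_point_z is the distance from the TCP to the grasp point, in mm); z points along the fingers, y is the direction in which the jaws open and shut (so a half turn about z gives the same grasp; the last joint's range is limited). The gripper opens to 87 mm and grips with 3 to 60 N. Pads are 19 mm wide; open, the fingers measure 117 mm over their backs; the gripper's body (75 mm by 190 mm) begins 51 mm behind the grasp point.
Start: joints at [1.193, 0.333, 0.04, 1.465, -0.013, 1.343, -0.059], TCP at [178.859, -624.877, 192.546] pointing down, gripper open.
Joint ranges: [-2.58, 2.58], [-0.38, 2.09], [-1.3, 1.39], [0.25, 2.4], [-1.5, 4.64], [0.08, 2.09], [-2.65, 2.65]. Speed limits (rad/s): [2.22, 2.22, 2.79, 2.79, 3.14, 3.14, 3.14].

INTERFACE

Orientations are given as a unit quaternion [x, y, z, w].
In Python, from workcell import bot gives the robot as it stands. The module is installed in compiled form; this text tells all that it offers.
- The arm moves only by the tool apply_moves, never from a script. Its argument "commands" is a list of rows, each an object with "grip": the opening, from 0 (shut) to 1 (fully open); "dp": the shift along the tool's x, y, z in units of 25 mm (1.0 is 25 mm), a list of three; "turn": the turn about the tool's z in units of 6 degrees (1.0 is 6 degrees). A call has 1 to 5 rows; each row is the pose to reach, as a shift and turn from the pose commanded when the call began, along the tool's axes at that moment; what a row does not reach only later rows make up. A row lasts 1/12 s, in which the tool goes at most 41.7 mm and 7.16 degrees, less where a joint would pass 70% of its speed; a pose out of reach is approached as far as the arm can. A call with a gripper value outside its range is refused whole. The fingers move at their own pace and stop on an object; "newtons" is the grip in N (left out, the last holds). Time passes only in rows, so rows that repeat a pose let the fingers close. It gives the time, the measured TCP pose, the force and the opening at its end, in the units of the state.
- bot.get_state(): the state, without advancing time (a new reading comes with each control period).
- bot.get_image(name): name is "side" or "top" or "wrist"; returns a dict with "img" (384x512x3 uint8, blue, green, red), "fx", "fy", "cx", "cy" (pixels), "extrinsics" (4x4, takes a point from world to camera coordinates); the wrist camera has in their place "T_tool_cam" (4x4, takes a point from camera to tool coordinates, whose origin is the TCP and whose axes are the flange's). Camera axes: x right, y down, z forward; pixel columns grow to the right and rows downward; lengths in mm; the calibration is good to about 2 mm. A picture is of the moment at which its call begins: read the wrist's pose just before it. There is no depth.
- bot.sign_off(): hands the job in, once; it reports no verdict.
Trained networks look in a picture, given as the dict that the camera call returned (one of the last four; its "shot" number tells which), for a name from the list of things; names that differ only in an ending like _2 or _b are one class to them, and where a whole thing is asked for, a point or a joint stands for the part that bears it (a point fixed in the world has none). Each returns a list of dicts, best first, with "p" (0 to 1); they miss things now and then, are a little off and sometimes report something else, mostly with a low value. They report only what shows in the picture. A call takes as long as a camera call. They do not tell look-alikes from the thing itself.
- bot.boxes_of(picture, label): "xyz" ([x, y, z] in mm, in the coordinates of the camera as it stood for that picture, good to about 4 mm: the middle of the surface that is visible of it).
- bot.masks_of(picture, label): "region" (384x512 bool, what is visible of it).
- bot.spot_point(picture, label): "xyz" ([x, y, z] in mm, in the coordinates of the camera as it stood for that picture, good to about 4 mm: a listed point, or the origin of a listed thing).
The state is a dict: "t": time; "joint_positions": joint angles; "dq": joint speeds; "tau": joint torques, N m; "position": TCP position; "orientation": TCP orientation; "ft_force": force on the tool from outside, world axes, zero at the start; "moment": the same for the moment, N m; "gripper_width": opening from 0.0 (shut) to 1.0 (fully open).
Only numpy, scipy, OpenCV 4.12 (cv2) and the standard library are available. Lean on these libraries where they do the work, as an engineer would, in place of code of your own. Each camera call takes 0.05 s, during which the arm holds its last target. There are 200 camera calls.

## Working session

There is one attempt and no reset: what is moved stays moved. The work goes in short steps, Python scripts to look and compute and a tool call to move; the robot and the scene stay as the last step left them, time stands still between calls to the robot, and variables do not carry over. Pictures are saved under pics/ and viewed, about 8 in all and at most 12, crops included, and the job is handed in when it is done.

Besides the shell and the picture viewer there is one more tool, called after "Call:" in YAML: its name, and indented under it one key for each argument. apply_moves: Moves the arm, as the interface text tells. Its arguments: {"type":"object","properties":{"commands":{"type":"array","items":{"type":"object","properties":{"grip":{"type":"number"},"dp":{"type":"array","items":{"type":"number"}},"turn":{"type":"number"}}}},"newtons":{"type":"number"}},"required":["commands"]}

```bash
mkdir -p pics; cat > h.py <<'E'
from workcell import bot
import numpy as np, cv2
def w(p,xyz):
    E=np.array(p["extrinsics"]); return np.linalg.inv(E)@np.r_[xyz,1]
def proj(p,X):
    E=np.array(p["extrinsics"]); c=E@np.r_[X,1]; return p["fx"]*c[0]/c[2]+p["cx"],p["fy"]*c[1]/c[2]+p["cy"]
E
python3 - <<'E'
from h import *
s=bot.get_state(); print(s["t"],s["position"],s["orientation"])
for n in("top","side"):
    p=bot.get_image(n); cv2.imwrite(f"pics/{n}0.png",p["img"])
    for l in("feed_lip","gate_pivot","tray_left","tray_right","press_left","press_right","ball_front_center","ball_rear_center","jar","plane","offcut"):
        for d in bot.spot_point(p,l)[:3]: print(n,l,round(d["p"],2),np.round(w(p,d["xyz"])[:3]))
print(bot.get_state()["t"])
E
```

```text
0.0 [ 178.69756714 -624.41287216  191.68435282] [ 9.90302818e-01  1.38923339e-01 -1.54970943e-04 -7.81280738e-04]
top feed_lip 0.7 [564.  50. 124.]
top gate_pivot 0.76 [603.  43.  90.]
top gate_pivot 0.64 [ 416. -186.    1.]
top tray_left 0.75 [625. 315.  11.]
top tray_right 0.94 [ 571. -228.   12.]
top press_left 0.89 [556. 134. 155.]
top press_right 0.92 [537. -54. 117.]
top ball_front_center 0.59 [519.  47. 146.]
top ball_front_center 0.41 [478.  58. 146.]
top ball_front_center 0.18 [599.  43.  -1.]
top ball_rear_center 0.75 [452. -36.  18.]
top ball_rear_center 0.71 [409.  28.  21.]
top ball_rear_center 0.54 [482.  58. 146.]
top jar 0.69 [ 418. -187.    0.]
top plane 0.71 [457. 268.  -1.]
top offcut 0.82 [730.  10.  -1.]
top offcut 0.43 [600.  42.  -4.]
side feed_lip 0.66 [567.  51. 127.]
side feed_lip 0.38 [537. -53. 116.]
side gate_pivot 0.86 [605.  45.  86.]
side tray_left 0.78 [626. 321.   9.]
side tray_right 0.75 [ 576. -229.   10.]
side tray_right 0.28 [552. 133. 155.]
side press_left 0.73 [555. 134. 156.]
side press_right 0.85 [537. -54. 115.]
side ball_front_center 0.58 [524.  56. 146.]
side ball_rear_center 0.81 [413. 100.  17.]
side ball_rear_center 0.6 [487.  57. 140.]
side ball_rear_center 0.57 [456. -36.  18.]
side jar 0.78 [ 419. -180.   -1.]
side plane 0.6 [457. 270.  -6.]
side offcut 0.66 [736.  15.  -4.]
1.2
```

View pics/top0.png

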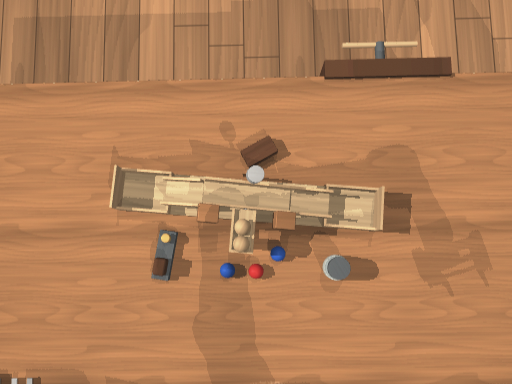

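View pics/side0.png

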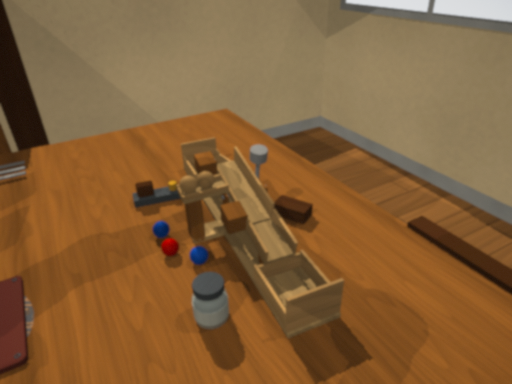

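The left end is raised, so I press the left block and the balls will go to the left tray. The two plain balls in the channel, at about (242,226) and (240,244) in the top view, are the ones meant. The blue and red ones at (278,254), (228,270) and (256,271) lie on the bench and are decoys. I raise the arm, turn it to line up with the sorter and shut the gripper.

Call:
apply_moves:
  commands:
    - {"grip": 0,"dp": [1,0,-0.8],"turn": 0.8}
    - {"grip": 0,"dp": [2.2,0,-1.6],"turn": 1.7}
    - {"grip": 0,"dp": [3.6,0,-2.4],"turn": 2.6}
    - {"grip": 0,"dp": [5,0,-2.4],"turn": 3.57}
    - {"grip": 0,"dp": [6,0,-2.4],"turn": 3.57}
  newtons: 20

```text
t: 1.62
position: [327.1, -582.6, 254.3]
orientation: [0.999, -0.05, 0.001, 0.001]
ft_force: [0.8, -0.8, -0.5]
gripper_width: 0.706
```

Call:
apply_moves:
  commands:
    - {"grip": 0,"dp": [0.3,-1.2,0]}
    - {"grip": 0,"dp": [0.7,-2.7,0]}
    - {"grip": 0,"dp": [1.1,-4.3,0]}
    - {"grip": 0,"dp": [1.5,-5.8,0]}
    - {"grip": 0,"dp": [1.9,-7.4,0]}

```text
validation failed for argument at $.co...
```

Call:
apply_moves:
  commands:
    - {"grip": 0,"dp": [0.3,-1.4,0]}
    - {"grip": 0,"dp": [0.6,-2.9,0]}
    - {"grip": 0,"dp": [0.9,-4.4,0]}
    - {"grip": 0,"dp": [1.2,-5.9,0]}
    - {"grip": 0,"dp": [1.5,-7.4,0]}

```text
validation failed for argument at $.co...
```

Call:
apply_moves:
  commands:
    - {"grip": 0,"dp": [0.3,-1.4,0]}
    - {"grip": 0,"dp": [0.6,-2.9,0]}
    - {"grip": 0,"dp": [0.9,-4.4,0]}
    - {"grip": 0,"dp": [1.2,-5.9,0]}
    - {"grip": 0,"dp": [1.5,-7.4,0]}

```text
validation failed for argument at $.co...
```

Call:
apply_moves:
  commands:
    - {"grip": 0,"dp": [0.3,-1.4,0]}
    - {"grip": 0,"dp": [0.6,-2.9,0]}
    - {"grip": 0,"dp": [0.9,-4.4,0]}
    - {"grip": 0,"dp": [1.2,-5.8,0]}
    - {"grip": 0,"dp": [1.4,-6.8,0]}

```text
validation failed for argument at $.co...
```

Call:
apply_moves:
  commands:
    - {"grip": 0,"dp": [0.3,-1.2,0],"turn": 0}
    - {"grip": 0,"dp": [0.7,-2.7,0],"turn": 0}
    - {"grip": 0,"dp": [1.1,-4.3,0],"turn": 0}
    - {"grip": 0,"dp": [1.5,-5.8,0],"turn": 0}
    - {"grip": 0,"dp": [1.9,-7.4,0],"turn": 0}

```text
t: 2.03
position: [388.1, -402.4, 252.6]
orientation: [0.999, -0.048, 0.0, 0.0]
ft_force: [0.9, -0.7, 0.4]
gripper_width: 0.325
```

Call:
apply_moves:
  commands:
    - {"grip": 0,"dp": [0.3,-1.4,0],"turn": 0}
    - {"grip": 0,"dp": [0.6,-2.9,0],"turn": 0}
    - {"grip": 0,"dp": [0.9,-4.4,0],"turn": 0}
    - {"grip": 0,"dp": [1.2,-5.9,0],"turn": 0}
    - {"grip": 0,"dp": [1.5,-7.4,0],"turn": 0}

```text
t: 2.45
position: [443.0, -221.5, 252.9]
orientation: [0.999, -0.048, 0.0, 0.0]
ft_force: [1.2, -0.3, -0.4]
gripper_width: 0.019
```

Call:
apply_moves:
  commands:
    - {"grip": 0,"dp": [0.3,-1.4,0],"turn": 0}
    - {"grip": 0,"dp": [0.6,-2.9,0],"turn": 0}
    - {"grip": 0,"dp": [0.9,-4.4,0],"turn": 0}
    - {"grip": 0,"dp": [1.2,-5.9,0],"turn": 0}
    - {"grip": 0,"dp": [1.5,-7.4,0],"turn": 0}

```text
t: 2.87
position: [497.9, -40.9, 252.9]
orientation: [0.999, -0.048, 0.0, 0.0]
ft_force: [0.3, -0.7, 0.5]
gripper_width: 0.007
```

Call:
apply_moves:
  commands:
    - {"grip": 0,"dp": [0.3,-1.4,0],"turn": 0}
    - {"grip": 0,"dp": [0.7,-2.9,0],"turn": 0}
    - {"grip": 0,"dp": [1.1,-4.4,0],"turn": 0}
    - {"grip": 0,"dp": [1.4,-5.9,0],"turn": 0}
    - {"grip": 0,"dp": [1.6,-7.0,0],"turn": 0}

```text
t: 3.28
position: [554.4, 131.3, 252.7]
orientation: [0.999, -0.047, 0.0, -0.001]
ft_force: [0.6, 0.3, 0.5]
gripper_width: 0.004
```

```bash
python3 - <<'E'
from h import *
s=bot.get_state(); print(s["position"])
p=bot.get_image("wrist"); cv2.imwrite("pics/w1.png",p["img"]); print(p["T_tool_cam"])
from scipy.spatial.transform import Rotation as R
T=np.array(p["T_tool_cam"]); 
for l in("press_left","feed_lip","ball_front_center","ball_rear_center"):
    for d in bot.spot_point(p,l)[:3]:
        print(l,round(d["p"],2),np.round(R.from_quat(s["orientation"]).apply((T@np.r_[d["xyz"],1])[:3])+s["position"]))
E
```

```text
[554.38751484 131.2623592  252.70203554]
[[-4.79868261e-04 -9.60251605e-01 -2.79135494e-01  7.71889374e+01]
 [ 9.99999875e-01 -4.21131311e-04 -2.70392642e-04 -2.74135716e-01]
 [ 1.42092272e-04 -2.79135589e-01  9.60251687e-01 -1.91077705e+02]
 [ 0.00000000e+00  0.00000000e+00  0.00000000e+00  1.00000000e+00]]
press_left 0.72 [558. 133. 156.]
feed_lip 0.56 [567.  49. 125.]
ball_front_center 0.55 [519.  54. 146.]
ball_rear_center 0.73 [454. -32.  20.]
ball_rear_center 0.54 [479.  58. 138.]
```

View pics/w1.png

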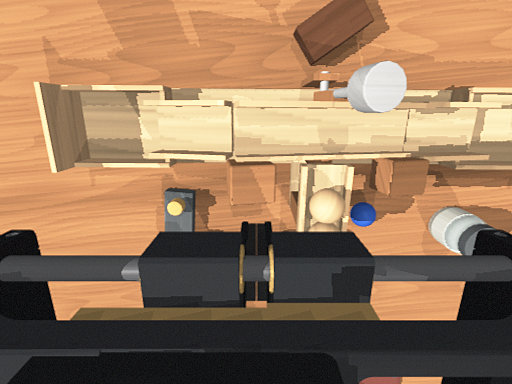

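The wrist view shows the left press block at about (252,184), straight ahead of the closed fingers, and the plain balls in the channel at about (326,205). The networks put the block at about (557,133,156), so I descend and press.

Call:
apply_moves:
  commands:
    - {"grip": 0,"dp": [0.1,-0.2,1.0],"turn": 0}
    - {"grip": 0,"dp": [0.1,-0.2,2.2],"turn": 0}
    - {"grip": 0,"dp": [0.1,-0.2,3.2],"turn": 0}
    - {"grip": 0,"dp": [0.1,-0.2,3.5],"turn": 0}
    - {"grip": 0,"dp": [0.1,-0.2,3.5],"turn": 0}

```text
t: 3.95
position: [556.0, 130.3, 163.4]
orientation: [0.999, -0.049, -0.002, 0.001]
ft_force: [0.0, 1.2, 1.0]
gripper_width: -0.0
```

Call:
apply_moves:
  commands:
    - {"grip": 0,"dp": [0,0,0.25],"turn": 0}
    - {"grip": 0,"dp": [0,0,0.5],"turn": 0}
    - {"grip": 0,"dp": [0,0,0.75],"turn": 0}
    - {"grip": 0,"dp": [0,0,1.0],"turn": 0}
    - {"grip": 0,"dp": [0,-0.1,1.2],"turn": 0}

```text
t: 4.37
position: [557.5, 134.4, 134.7]
orientation: [0.999, -0.048, 0.0, 0.0]
ft_force: [-0.8, -0.6, 0.3]
gripper_width: 0.005
```

Call:
apply_moves:
  commands:
    - {"grip": 0,"dp": [0,0,0.1],"turn": 0}
    - {"grip": 0,"dp": [0,0,0.2],"turn": 0}
    - {"grip": 0,"dp": [0,0,0.25],"turn": 0}
    - {"grip": 0,"dp": [0,0,0.25],"turn": 0}
    - {"grip": 0,"dp": [0,0,0.25],"turn": 0}

```text
t: 4.78
position: [557.4, 134.9, 129.0]
orientation: [0.999, -0.048, 0.0, -0.0]
ft_force: [-0.9, 0.1, 2.1]
gripper_width: 0.002
```

Now I lift, move back to behind the channel and check. The target is about (450,59), over the rear.

Call:
apply_moves:
  commands:
    - {"grip": 0,"dp": [0,0,-1.0],"turn": 0}
    - {"grip": 0,"dp": [0,0,-2.2],"turn": 0}
    - {"grip": 0,"dp": [0,0,-3.4],"turn": 0}
    - {"grip": 0,"dp": [-0.6,0,-3.6],"turn": 0}
    - {"grip": 0,"dp": [-1.6,0,-3.6],"turn": 0}

```text
t: 5.2
position: [519.8, 138.6, 221.2]
orientation: [0.999, -0.048, 0.002, -0.001]
ft_force: [-0.6, 0.4, -0.1]
gripper_width: 0.006
```

Call:
apply_moves:
  commands:
    - {"grip": 0,"dp": [-1.0,0.9,0],"turn": 0}
    - {"grip": 0,"dp": [-2.0,1.9,0],"turn": 0}
    - {"grip": 0,"dp": [-2.9,2.7,0],"turn": 0}
    - {"grip": 0,"dp": [-2.9,2.7,0],"turn": 0}
    - {"grip": 0,"dp": [-2.9,2.7,0],"turn": 0}

```text
t: 5.62
position: [438.5, 77.2, 219.5]
orientation: [0.999, -0.049, 0.001, 0.001]
ft_force: [-0.3, -0.1, -0.2]
gripper_width: 0.006
```

```bash
python3 - <<'E'
from h import *
from scipy.spatial.transform import Rotation as R
s=bot.get_state(); print(s["t"],s["position"])
p=bot.get_image("wrist"); T=np.array(p["T_tool_cam"]); wi=p["img"]
for l in("feed_lip","press_left","press_right","ball_front_center","ball_rear_center"):
    for d in bot.spot_point(p,l)[:3]:
        print(l,round(d["p"],2),np.round(R.from_quat(s["orientation"]).apply((T@np.r_[d["xyz"],1])[:3])+s["position"]))
q=bot.get_image("side")
for l in("press_left","press_right","ball_front_center","ball_rear_center"):
    for d in bot.spot_point(q,l)[:3]: print("side",l,round(d["p"],2),np.round(w(q,d["xyz"])[:3]))
c=cv2.resize(q["img"][120:300,120:360],(512,384),interpolation=cv2.INTER_CUBIC)
cv2.imwrite("pics/s2.png",cv2.resize(np.hstack([wi,c]),(800,300)))
E
```

```text
5.6167 [438.53720201  77.23154286 219.47686728]
feed_lip 0.6 [568.  48. 124.]
press_left 0.89 [555. 135. 156.]
press_left 0.4 [480.  59. 136.]
press_right 0.58 [536. -51. 116.]
ball_front_center 0.59 [520.  57. 146.]
ball_rear_center 0.88 [410.  27.  18.]
ball_rear_center 0.85 [415. 102.  18.]
ball_rear_center 0.62 [482.  60. 138.]
side press_left 0.92 [556. 132. 154.]
side press_right 0.89 [535. -55. 116.]
side ball_front_center 0.64 [521.  57. 150.]
side ball_front_center 0.64 [481.  58. 125.]
side ball_rear_center 0.68 [413.  98.  17.]
side ball_rear_center 0.66 [455. -35.  19.]
side ball_rear_center 0.57 [415.  26.  20.]
```

View pics/s2.png

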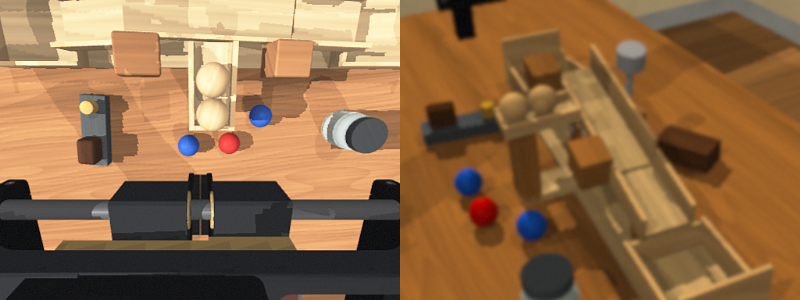

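The gate is back where it started: the left block still reads about 155 mm and the weight hasn't moved. Both balls are still in the channel, at about (211,80) and (213,113) in the left half. I press again, more slowly, and look while the fingers are on the block.

Call:
apply_moves:
  commands:
    - {"grip": 0,"dp": [1.2,-0.8,0],"turn": 0}
    - {"grip": 0,"dp": [2.6,-1.6,0],"turn": 0}
    - {"grip": 0,"dp": [3.8,-2.4,0],"turn": 0}
    - {"grip": 0,"dp": [4.5,-2.8,0],"turn": 0}
    - {"grip": 0,"dp": [4.5,-2.8,0.5],"turn": 0}

```text
t: 6.58
position: [561.2, 139.9, 207.0]
orientation: [0.999, -0.047, 0.001, -0.002]
ft_force: [-0.6, 0.1, -0.6]
gripper_width: 0.004
```

Call:
apply_moves:
  commands:
    - {"grip": 0,"dp": [0,0,0.9],"turn": 0}
    - {"grip": 0,"dp": [0,0,1.6],"turn": 0}
    - {"grip": 0,"dp": [0,0,2.0],"turn": 0}
    - {"grip": 0,"dp": [0,0,2.3],"turn": 0}
    - {"grip": 0,"dp": [0,0,2.5],"turn": 0}

```text
t: 7.0
position: [557.2, 137.1, 143.2]
orientation: [0.999, -0.048, -0.0, 0.0]
ft_force: [-0.7, 0.2, 0.8]
gripper_width: 0.003
```

```bash
cat > look.py <<'E'
from h import *
import sys
s=bot.get_state(); print(s["t"],s["position"],s["ft_force"])
q=bot.get_image("side")
for l in("press_left","press_right"):
    for d in bot.spot_point(q,l)[:2]: print("side",l,round(d["p"],2),np.round(w(q,d["xyz"])[:3]))
c=cv2.resize(q["img"][80:260,120:360],(800,600),interpolation=cv2.INTER_CUBIC)
cv2.imwrite(f"pics/{sys.argv[1]}.png",c)
E
python3 look.py s3
```

```text
7.0 [557.24860911 137.10972276 143.22155745] [-0.71296159  0.17494257  0.82126993]
side press_left 0.78 [556. 132. 154.]
side press_right 0.77 [538. -55. 118.]
```

View pics/s3.png

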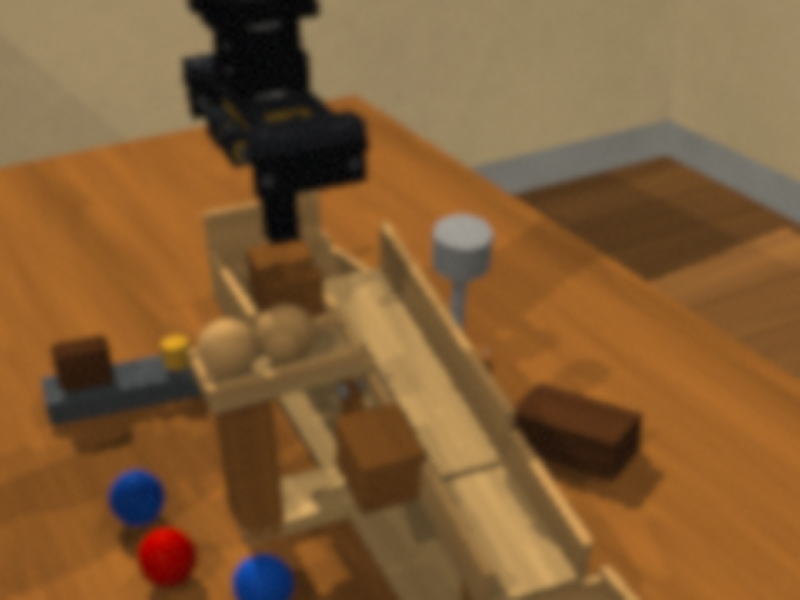

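```bash
python3 - <<'E'
from h import *
q=bot.get_image("side")
f=lambda X: [round(float(v)) for v in ((proj(q,X)[0]-120)/.3,(proj(q,X)[1]-80)/.3)]
print("cam",np.linalg.inv(q["extrinsics"])[:3,3], "tcp",f([557,137,143]),"press",f([556,133,156]))
for z in(150,160,170):print(z,f([557,137,z]))
for y in(120,150,170):print(y,f([557,y,156]))
t=bot.get_image("top");
g=lambda X: np.round(proj(t,X)); print(g([557,137,143]),g([556,133,156]))
cv2.imwrite("pics/t3.png",cv2.resize(t["img"][150:260,100:300],(800,440),interpolation=cv2.INTER_CUBIC))
p=bot.get_image("wrist"); s=bot.get_state(); print(s["ft_force"],s["moment"],s["position"])
cv2.imwrite("pics/w3.png",np.vstack([cv2.resize(t["img"][170:250,150:310],(512,256)),p["img"][:300]]))
E
```

```text
cam [ 256.78344823 -658.17858679  568.89014604] tcp [283, 273] press [283, 259]
150 [282, 264]
160 [281, 252]
170 [280, 239]
120 [291, 266]
150 [275, 250]
170 [264, 240]
[207. 212.] [208. 212.]
[ 0.01377452 -0.31766235 -0.36668584] [ 0.01220496  0.02815422 -0.02007155] [558.10717745 137.51368859 144.80520148]
```

View pics/w3.png

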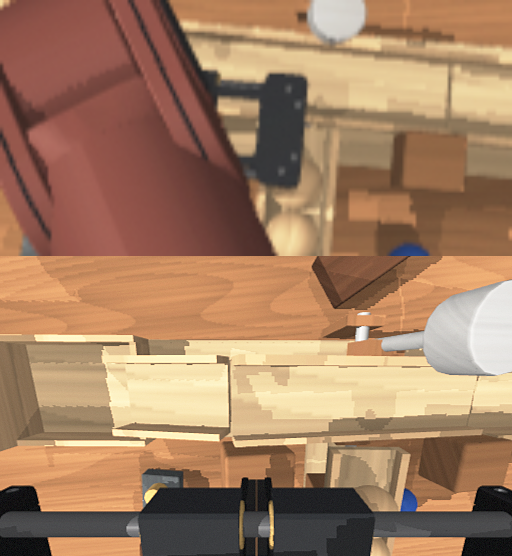

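```bash
python3 - <<'E'
from h import *
p=bot.get_image("wrist"); Ti=np.linalg.inv(np.array(p["T_tool_cam"]))
for z in(0,-10,-19,-27,-40):
  for x in(9.5,-9.5):
    c=Ti@np.r_[x,0,z,1]; print(z,x,np.round([p["fx"]*c[0]/c[2]+p["cx"],p["fy"]*c[1]/c[2]+p["cy"]]))
cv2.imwrite("pics/w4.png",cv2.resize(p["img"][170:320,160:360],(800,600),interpolation=cv2.INTER_CUBIC))
E
```

```text
0 9.5 [256. 209.]
0 -9.5 [256. 233.]
-10 9.5 [257. 214.]
-10 -9.5 [257. 239.]
-19 9.5 [257. 218.]
-19 -9.5 [257. 244.]
-27 9.5 [257. 223.]
-27 -9.5 [257. 250.]
-40 9.5 [257. 231.]
-40 -9.5 [257. 260.]
```

View pics/w4.png

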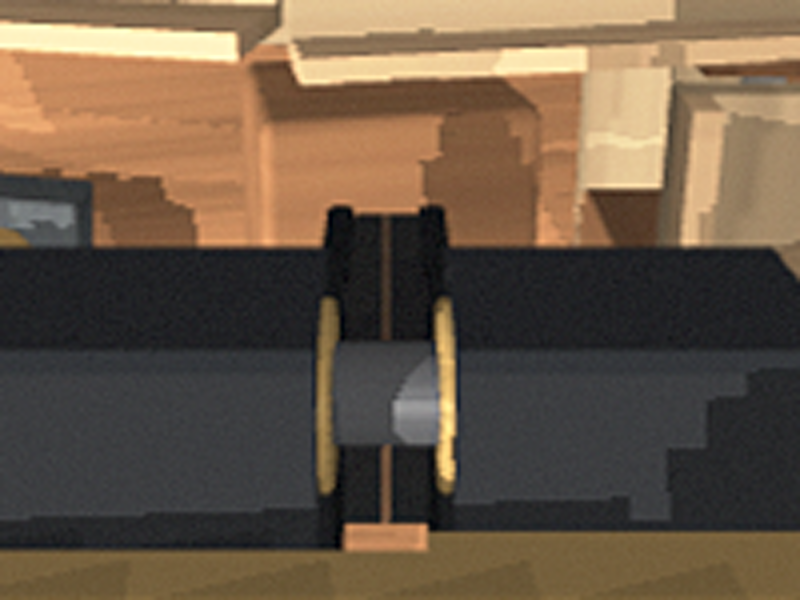

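The evidence agrees that the real fingertips end about 27 mm short of the reported TCP:
- **Wrist view:** the tip edge is at row 222, where I predicted 209.
- **Side view:** the tip shows at about z 170 while the state says 143.
- **Contact:** the first press met 2 N only at a reported 129.

So I press lower, in small steps, watching the force.

Call:
apply_moves:
  commands:
    - {"grip": 0,"dp": [0,0,0.2],"turn": 0}
    - {"grip": 0,"dp": [0,0,0.4],"turn": 0}
    - {"grip": 0,"dp": [0,0,0.6],"turn": 0}
    - {"grip": 0,"dp": [0,0,0.75],"turn": 0}
    - {"grip": 0,"dp": [0,0,0.9],"turn": 0}

```text
t: 7.77
position: [557.5, 137.6, 120.8]
orientation: [0.999, -0.047, -0.0, -0.0]
ft_force: [-0.1, 0.6, 0.9]
gripper_width: 0.008
```

Call:
apply_moves:
  commands:
    - {"grip": 0,"dp": [0,0,0.15],"turn": 0}
    - {"grip": 0,"dp": [0,0,0.3],"turn": 0}
    - {"grip": 0,"dp": [0,0,0.45],"turn": 0}
    - {"grip": 0,"dp": [0,0,0.6],"turn": 0}
    - {"grip": 0,"dp": [0,0,0.7],"turn": 0}

```text
t: 8.18
position: [557.3, 137.1, 103.1]
orientation: [0.999, -0.048, -0.0, 0.0]
ft_force: [-0.6, -0.7, -0.1]
gripper_width: 0.008
```

Call:
apply_moves:
  commands:
    - {"grip": 0,"dp": [0,0,0.1],"turn": 0}
    - {"grip": 0,"dp": [0,0,0.1],"turn": 0}
    - {"grip": 0,"dp": [0,0,0.1],"turn": 0}
    - {"grip": 0,"dp": [0,0,0.1],"turn": 0}
    - {"grip": 0,"dp": [0,0,0.1],"turn": 0}

```text
t: 8.6
position: [557.7, 137.4, 101.5]
orientation: [0.999, -0.048, 0.0, -0.0]
ft_force: [-0.5, 0.2, 0.0]
gripper_width: 0.003
```

```bash
python3 look.py s5
```

```text
8.6 [557.74004761 137.44621201 101.54192636] [-0.52498767  0.24799715  0.03076743]
side press_left 0.7 [555. 153. 121.]
side press_right 0.79 [539. -37. 153.]
```

View pics/s5.png

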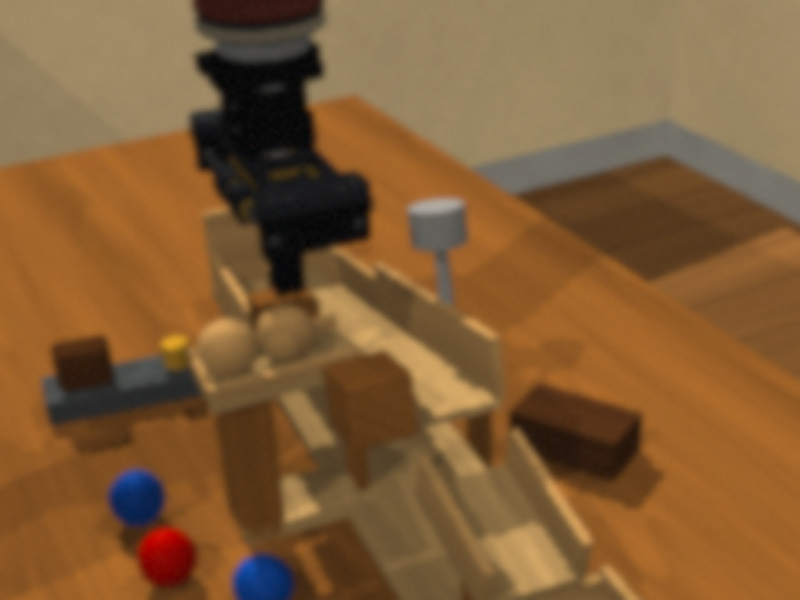

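The gate is over: the left block is at 121, the right at 153, and both balls are still in the channel at crop (227,345) and (285,330). I lift and move behind the rear ball.

Call:
apply_moves:
  commands:
    - {"grip": 0,"dp": [0,0,-0.8],"turn": 0}
    - {"grip": 0,"dp": [0,0,-2.0],"turn": 0}
    - {"grip": 0,"dp": [0,0,-3.3],"turn": 0}
    - {"grip": 0,"dp": [0,0,-4.4],"turn": 0}
    - {"grip": 0,"dp": [0,0,-4.4],"turn": 0}

```text
t: 9.17
position: [560.2, 138.6, 217.5]
orientation: [0.999, -0.047, 0.004, -0.001]
ft_force: [-0.4, -0.3, 0.4]
gripper_width: 0.006
```

Call:
apply_moves:
  commands:
    - {"grip": 0,"dp": [-1.2,0.9,0],"turn": 0}
    - {"grip": 0,"dp": [-2.4,1.8,0],"turn": 0}
    - {"grip": 0,"dp": [-3.6,2.8,0],"turn": 0}
    - {"grip": 0,"dp": [-4.5,3.5,0],"turn": 0}
    - {"grip": 0,"dp": [-4.5,3.5,0],"turn": 0}

```text
t: 9.58
position: [433.9, 57.7, 211.3]
orientation: [0.999, -0.049, -0.0, 0.001]
ft_force: [1.8, 0.2, -0.4]
gripper_width: 0.005
```

```bash
python3 - <<'E'
from h import *
s=bot.get_state(); print(s["t"],s["position"],s["orientation"])
q=bot.get_image("side")
for l in("press_left","press_right","ball_front_center","ball_rear_center"):
    for d in bot.spot_point(q,l)[:4]: print("side",l,round(d["p"],2),np.round(w(q,d["xyz"])[:3]))
E
```

```text
9.5833 [433.89210454  57.70288561 211.31587402] [ 9.98783617e-01 -4.92885269e-02 -1.69796827e-04  1.37774793e-03]
side press_left 0.67 [557. 154. 119.]
side press_right 0.75 [539. -35. 153.]
side ball_front_center 0.64 [523.  57. 149.]
side ball_rear_center 0.85 [458. -34.  19.]
side ball_rear_center 0.78 [412.  28.  18.]
side ball_rear_center 0.7 [418.  98.  19.]
side ball_rear_center 0.49 [487.  57. 139.]
```

Call:
apply_moves:
  commands:
    - {"grip": 0,"dp": [0,-0.1,1.0],"turn": 0}
    - {"grip": 0,"dp": [0,-0.1,2.2],"turn": 0}
    - {"grip": 0,"dp": [0,-0.1,3.3],"turn": 0}
    - {"grip": 0,"dp": [0,-0.1,3.85],"turn": 0}
    - {"grip": 0,"dp": [0,-0.1,3.85],"turn": 0}

```text
t: 10.25
position: [435.7, 64.1, 111.8]
orientation: [0.999, -0.047, -0.003, -0.0]
ft_force: [-0.5, 0.1, -0.1]
gripper_width: 0.005
```

```bash
python3 look.py s6
```

```text
10.25 [435.6859089   64.05093365 111.79660859] [-0.51420806  0.05060566 -0.10428674]
side press_right 0.92 [536. -36. 154.]
```

View pics/s6.png

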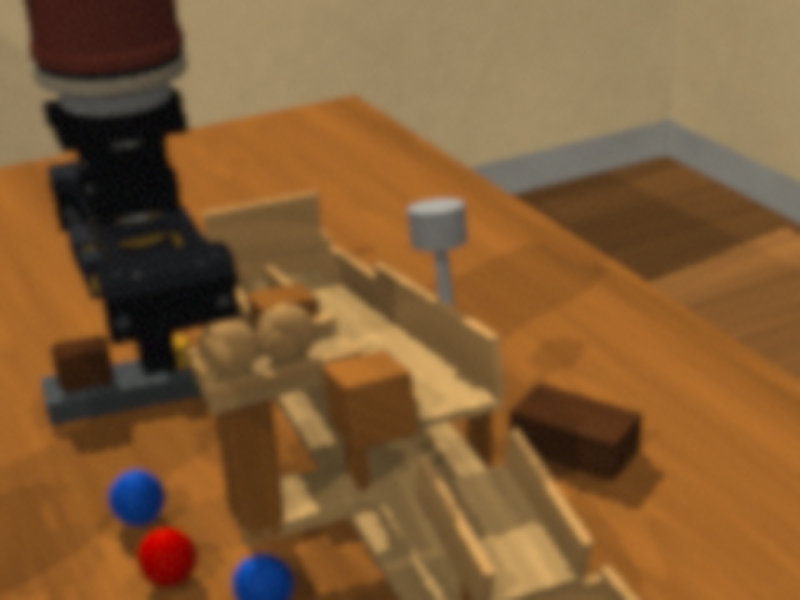

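The fingertip sits just behind the rear ball, at ball mid-height and above the stop. I push forward slowly.

Call:
apply_moves:
  commands:
    - {"grip": 0,"dp": [0.2,0.1,0],"turn": 0}
    - {"grip": 0,"dp": [0.4,0.1,0],"turn": 0}
    - {"grip": 0,"dp": [0.6,0.1,0],"turn": 0}
    - {"grip": 0,"dp": [0.8,0.1,0],"turn": 0}
    - {"grip": 0,"dp": [1.0,0.1,0],"turn": 0}

```text
t: 10.82
position: [463.0, 58.5, 115.4]
orientation: [0.999, -0.048, 0.0, -0.0]
ft_force: [0.2, 0.3, 1.0]
gripper_width: 0.003
```

Call:
apply_moves:
  commands:
    - {"grip": 0,"dp": [0.2,0,0],"turn": 0}
    - {"grip": 0,"dp": [0.4,0,0],"turn": 0}
    - {"grip": 0,"dp": [0.6,0,0],"turn": 0}
    - {"grip": 0,"dp": [0.7,0,0],"turn": 0}
    - {"grip": 0,"dp": [0.8,0,0],"turn": 0}

```text
t: 11.23
position: [482.4, 56.7, 115.0]
orientation: [0.999, -0.048, -0.0, -0.0]
ft_force: [-0.2, 1.1, 0.6]
gripper_width: 0.002
```

```bash
python3 look.py s7
```

```text
11.2333 [482.37316416  56.73596577 114.96380648] [-0.19484702  1.07315355  0.58418099]
side press_left 0.91 [557. 153. 118.]
side press_right 0.63 [540. -36. 156.]
side press_right 0.21 [ 419. -180.   -3.]
```

View pics/s7.png

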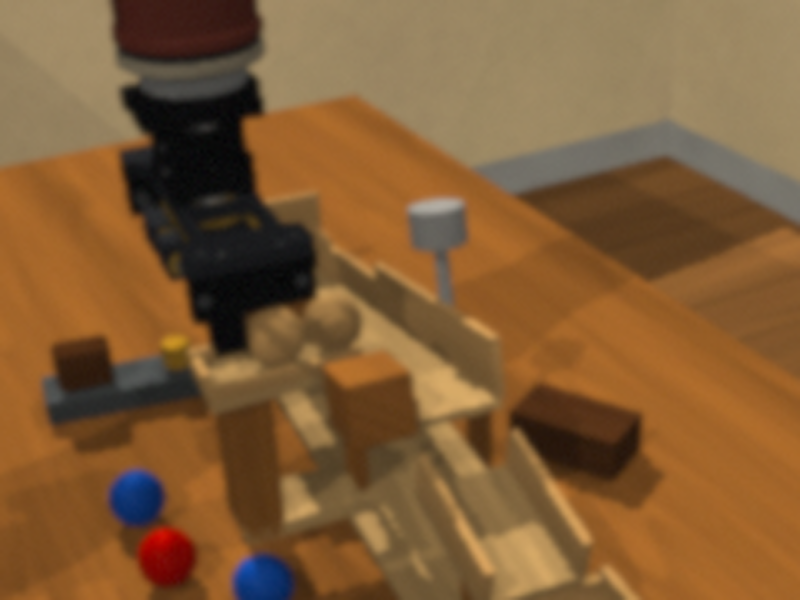

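The push works: both balls have moved forward to crop (275,335) and (332,322), with the fingers behind them. I continue past the point where the front ball drops, let it roll, then finish.

Call:
apply_moves:
  commands:
    - {"grip": 0,"dp": [0.2,0,0],"turn": 0}
    - {"grip": 0,"dp": [0.4,0,0],"turn": 0}
    - {"grip": 0,"dp": [0.6,0,0],"turn": 0}
    - {"grip": 0,"dp": [0.8,0,0],"turn": 0}
    - {"grip": 0,"dp": [0.8,0,0],"turn": 0}

```text
t: 11.8
position: [503.1, 54.7, 115.1]
orientation: [0.999, -0.048, 0.0, -0.0]
ft_force: [-0.1, -0.1, 0.4]
gripper_width: 0.005
```

Call:
apply_moves:
  commands:
    - {"grip": 0,"dp": [0,0,0],"turn": 0}
    - {"grip": 0,"dp": [0,0,0],"turn": 0}
    - {"grip": 0,"dp": [0,0,0],"turn": 0}
    - {"grip": 0,"dp": [0,0,0],"turn": 0}
    - {"grip": 0,"dp": [0,0,0],"turn": 0}

```text
t: 12.22
position: [501.9, 54.8, 115.1]
orientation: [0.999, -0.048, 0.0, 0.0]
ft_force: [0.6, 0.3, -1.0]
gripper_width: 0.004
```

Call:
apply_moves:
  commands:
    - {"grip": 0,"dp": [0,0,0],"turn": 0}
    - {"grip": 0,"dp": [0,0,0],"turn": 0}
    - {"grip": 0,"dp": [0,0,0],"turn": 0}
    - {"grip": 0,"dp": [0,0,0],"turn": 0}
    - {"grip": 0,"dp": [0,0,0],"turn": 0}

```text
t: 12.63
position: [502.0, 54.8, 115.1]
orientation: [0.999, -0.048, 0.0, -0.0]
ft_force: [-0.1, -0.0, -0.1]
gripper_width: 0.0
```

```bash
cat > balls.py <<'E'
from h import *
s=bot.get_state(); print(s["t"],s["position"],s["ft_force"])
for n in("side","top"):
    q=bot.get_image(n)
    for l in("press_left","press_right","ball_front_center","ball_rear_center"):
        for d in bot.spot_point(q,l)[:6]:
            if d["p"]>.3:print(n,l,round(d["p"],2),np.round(w(q,d["xyz"])[:3]))
cv2.imwrite("pics/fin.png",np.vstack([cv2.resize(q["img"][150:250,100:300],(800,400)),]))
E
python3 balls.py
```

```text
12.6333 [501.98306992  54.79389039 115.0842561 ] [-0.10047789 -0.04227169 -0.10112374]
side press_right 0.72 [539. -33. 156.]
side ball_rear_center 0.77 [535.  51. 140.]
side ball_rear_center 0.75 [457. -35.  20.]
side ball_rear_center 0.59 [538. -35. 155.]
side ball_rear_center 0.53 [414.  98.  20.]
top press_left 0.88 [554. 155. 118.]
top press_right 0.72 [536. -32. 157.]
top ball_front_center 0.63 [632. 357.  32.]
top ball_front_center 0.51 [601.  45.  90.]
top ball_rear_center 0.47 [455. -35.  18.]
```

The front ball is in the left tray at (632,357,32). Now I push the rear one, then retreat.

Call:
apply_moves:
  commands:
    - {"grip": 0,"dp": [0.2,0,0],"turn": 0}
    - {"grip": 0,"dp": [0.4,0,0],"turn": 0}
    - {"grip": 0,"dp": [0.6,0,0],"turn": 0}
    - {"grip": 0,"dp": [0.8,0,0],"turn": 0}
    - {"grip": 0,"dp": [1.0,0,0],"turn": 0}

```text
t: 13.55
position: [527.5, 52.4, 115.0]
orientation: [0.999, -0.048, -0.0, -0.0]
ft_force: [0.6, -0.1, 0.8]
gripper_width: 0.007
```

Call:
apply_moves:
  commands:
    - {"grip": 0,"dp": [0.2,0,0],"turn": 0}
    - {"grip": 0,"dp": [0.4,0,0],"turn": 0}
    - {"grip": 0,"dp": [0.5,0,0],"turn": 0}
    - {"grip": 0,"dp": [0.5,0,0],"turn": 0}
    - {"grip": 0,"dp": [0.5,0,0],"turn": 0}

```text
t: 13.97
position: [539.3, 51.3, 115.0]
orientation: [0.999, -0.047, -0.0, -0.0]
ft_force: [-0.3, -0.2, 0.1]
gripper_width: 0.003
```

Call:
apply_moves:
  commands:
    - {"grip": 0,"dp": [0,0,0],"turn": 0}
    - {"grip": 0,"dp": [0,0,0],"turn": 0}
    - {"grip": 0,"dp": [0,0,0],"turn": 0}
    - {"grip": 0,"dp": [0,0,0],"turn": 0}
    - {"grip": 0,"dp": [0,0,0],"turn": 0}

```text
t: 14.38
position: [539.2, 51.2, 115.1]
orientation: [0.999, -0.048, 0.0, 0.0]
ft_force: [-0.2, -0.6, 0.5]
gripper_width: 0.004
```

```bash
python3 balls.py
```

```text
14.3833 [539.24554717  51.21222798 115.13054828] [-0.19527918 -0.6142888   0.51757594]
side press_left 0.9 [558. 156. 117.]
side press_left 0.69 [ 419. -176.   -2.]
side press_right 0.76 [538. -36. 152.]
side ball_front_center 0.41 [640. 367.  33.]
side ball_rear_center 0.51 [414.  99.  17.]
side ball_rear_center 0.51 [412.  26.  18.]
side ball_rear_center 0.49 [460. -33.  18.]
top press_left 0.55 [561. 155. 119.]
top press_right 0.57 [537. -36. 156.]
top ball_front_center 0.5 [634. 360.  33.]
top ball_rear_center 0.7 [632. 323.  32.]
top ball_rear_center 0.4 [454. -35.  18.]
```

Both balls are in the left tray. I raise straight up and back off.

Call:
apply_moves:
  commands:
    - {"grip": 0,"dp": [0,0,-0.8],"turn": 0}
    - {"grip": 0,"dp": [0,0,-2.0],"turn": 0}
    - {"grip": 0,"dp": [0,0,-3.3],"turn": 0}
    - {"grip": 0,"dp": [0,0,-4.4],"turn": 0}
    - {"grip": 0,"dp": [0,0,-4.4],"turn": 0}

```text
t: 15.3
position: [542.0, 51.9, 231.0]
orientation: [0.999, -0.047, 0.004, -0.0]
ft_force: [0.7, 0.5, -0.0]
gripper_width: 0.006
```

Call:
apply_moves:
  commands:
    - {"grip": 0,"dp": [-1.0,0,0],"turn": 0}
    - {"grip": 0,"dp": [-2.0,0,0],"turn": 0}
    - {"grip": 0,"dp": [-3.0,0,0],"turn": 0}
    - {"grip": 0,"dp": [-3.0,0,0],"turn": 0}
    - {"grip": 0,"dp": [-3.0,0,0],"turn": 0}

```text
t: 15.72
position: [464.2, 58.3, 225.4]
orientation: [0.999, -0.047, 0.001, 0.001]
ft_force: [0.7, -1.2, -0.7]
gripper_width: 0.009
```

```bash
python3 balls.py
```

```text
15.7167 [464.21005162  58.28634923 225.41756444] [ 0.67048705 -1.21189056 -0.70311167]
side press_left 0.63 [557. 152. 119.]
side press_left 0.62 [655. 368.  26.]
side press_right 0.84 [537. -33. 151.]
side ball_front_center 0.59 [640. 365.  34.]
side ball_rear_center 0.5 [412.  27.  19.]
side ball_rear_center 0.5 [457. -33.  21.]
side ball_rear_center 0.49 [638. 322.  30.]
side ball_rear_center 0.49 [416. 103.  19.]
top press_left 0.57 [556. 158. 121.]
top press_left 0.47 [ 572. -230.   12.]
top press_left 0.41 [458. 272.   2.]
top ball_front_center 0.72 [634. 358.  32.]
top ball_rear_center 0.53 [633. 325.  33.]
top ball_rear_center 0.53 [597.  42.  -4.]
```

View pics/fin.png

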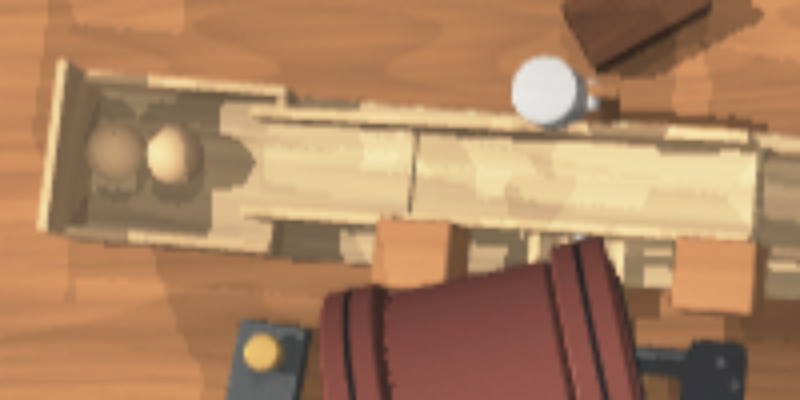

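The picture shows both balls in the left tray, at crop (115,150) and (174,155), with the gate tipped left and the arm clear. I hand in.

```bash
python3 -c "
from workcell import bot
bot.sign_off()"
```

```text
the job is handed in; nothing more can be done
```

The job is handed in: the gate is rocked over to the left, and both plain balls rolled by themselves into the left tray.

**How it went:** My first press did nothing. The real fingertips end about 27 mm short of the reported TCP, as the wrist view, side view and contact force all showed. Allowing for that, the second press tipped the gate. I then pushed the balls slowly along the channel, and they dropped in one after the other.

**Last checks:**
- **Gate:** the left press block is at about 120 mm and the right one at 151 mm; the spec for fully raised is 158. The left block started at about 155.
- **Balls:** they lie in the left tray at about (634,358) and (633,325) mm, height about 32 mm. They moved less than about 3 mm between the last two looks.
- **Arm:** the gripper is clear above the sorter, and the force reading is within about 1.5 N of zero.
- **Time:** 15.7 s at the last reading, out of 43 s.

**Not settled:** The networks gave some false reports, such as decoy balls as the rear ball. I told these apart by position. I did not measure the jar, plane and offcut again at the end, but nothing was pushed near them. In the final picture I saw the plane and part of the offcut, apparently in place; the jar was outside the crop.

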